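# Seat the stage insert and slide the dish over its window

## Robot

A 6-joint arm with a two-finger parallel gripper is mounted at the origin on the work surface. World frame = base frame: x ahead of the robot, y to its left, z up, the work surface at z = 0. Lengths are in m, angles in rad, forces in N, time in s.
With the tool pointing down it reaches from about 0.35 to 1 m from the base axis. Payload 7.1 kg.
Tool frame: the origin (TCP) lies at the very end of the fingers, on their centre line; the grasp point (between the pads) lies 19 mm behind it; z points along the fingers, y is the line along which they close (so a half turn about z gives the same grasp; the last joint's range is limited). The gripper opens to 85 mm and grips with 20 to 120 N. Pads are 22 mm wide; open, the fingers measure 114 mm over their backs; the gripper's body (76 mm by 85 mm) begins 54 mm behind the grasp point. The pads swing forward as they close: fully open they stand 13 mm farther back than shut.
Start: joints at [1.258, 0.423, 1.63, -0, 1.089, -0.019], TCP at [0.181, 0.598, 0.231] pointing down, gripper open.
Joint ranges: [-3, 3], [-0.9, 2.11], [0.09, 2.58], [-1.31, 4.45], [0.11, 2.69], [-2.54, 2.54]. Speed limits (rad/s): [2.39, 2.39, 3.01, 3.14, 3.14, 3.14].

## Interface

Orientations are given as a unit quaternion [x, y, z, w].
In Python, from cell import manip gives the robot as it stands. Calls block until the motion is done:
- manip.move_ptp(position, orientation): joint-space move of the TCP to a pose.
- manip.move_linear(position, ori=None, rate=0.15, max_force=None): straight line of the TCP; ori=None keeps the orientation; rate is the mean speed in m/s. With max_force (N) it stops when the force on the tool has changed by that much, and returns True; else False.
- manip.goto_joints(angles): joint-space move.
- manip.gripper_open() and manip.gripper_close(grip_force=None): open the fingers fully, or close them until they stop; grip_force is the grip in N (None keeps the last).
- manip.wait(seconds).
- manip.inverse_kinematics(position, orientation): joint angles nearest the present ones, or None.
- manip.observe(): the state.
- manip.get_image(name): name is "scene" or "side" or "wrist"; returns the picture (480x640x3 uint8, blue, green, red); there is no depth.
- manip.camera_info(name): a dict with "mtx" (3x3 intrinsics, pixels), "T" (4x4, takes a point from camera to world coordinates). Camera axes: x right, y down, z forward; pixel columns grow to the right and rows downward; lengths in m; the calibration is good to about 2 mm. A picture is of the moment at which its call begins: read the wrist's pose just before it. camera_info takes no time and is no camera call; for the wrist camera it gives the pose at the moment of the call.
A pose or a line that the arm cannot do raises manip.Unreachable and nothing moves.
- manip.sign_off(): hands the job in; it is judged then, once.
The state is a dict: "time_s": time; "joints": joint angles; "joint_velocities": joint speeds; "effort": joint torques, N m; "tool_pos": TCP position; "eef_rot": TCP orientation; "contact_force": force on the tool from outside, world axes, zero at the start; "wrist_torque": the same for the moment, N m; "finger_gap": finger opening in m; "grip_force": force on a finger pad.
Only numpy, scipy, OpenCV 4.12 (cv2) and the standard library are available. Lean on these libraries where they do the work, as an engineer would, in place of code of your own. Each camera call takes 0.05 s, during which the arm holds its last target. There are 200 camera calls.

## Task

Set up the microscope stage for viewing. With a fingertip, push the loose round metal insert across the stage until it drops into the stage's round opening and lies fully home on its ledge; only then push the small culture dish over, so that it stands centred on the insert's glass window. Slide them both, do not pick either of them up, and leave the oil bottle and the lens cap standing where they are on the stage.

Things in the scene. Friction and masses are not known exactly. Their poses are not given: they have to be found in the camera images.
- microscope: White inverted microscope, fixed. Origin on the bench below the centre of its black flat stage, 240 mm along its x by 230 mm along its y, surface 190 mm above the bench (z = 0.190). +y points to its rear: the pillar, tilted back, rises from 180 mm behind the stage's centre to z = 0.54. At -y are the eyepieces, from 130 mm in front of the centre, up to z = 0.31
- opening (a point): Centre of the round opening in the stage, at the height of the stage surface; axes as the microscope's. The opening is 70.5 mm in diameter; a ledge 5.5 mm below the stage surface (free hole 54 mm inside it) carries the insert
- insert: Round stage insert: flat silvery metal disc, 68 mm diameter, 5 mm thick, about 50 g, with a flush glass window of 26 mm diameter in its middle. Starts flat and loose on the stage at one side of the opening (along the microscope's +x or -x). Origin: centre of its underside, level with opening while it lies on the stage, 5.5 mm below it when seated (its top then 0.5 mm below the stage surface)
- dish: Closed clear culture dish with pink contents, 38 mm in diameter, 12 mm high, about 22 g; it starts on the stage on the other side of the opening; the body origin is the centre of its underside
- oil_bottle: Bystander: amber immersion-oil bottle, 25 mm diameter, 52 mm high, on a rear corner of the stage; the body origin is the centre of its underside
- lens_cap: Bystander: light grey lens cap, 32 mm diameter, 20 mm high, on the other rear corner of the stage; the body origin is the centre of its underside
There are look-alikes about, which are no part of the job. Several things have the shape of the insert; the one meant has the colours described above. Of the things shaped like the dish, the clear one is meant.

How it is judged:
On the way, in this order (a step that is already met when the one before it is completed fails the run):
1. the insert has dropped into the opening and lies fully home on its ledge (z of insert in the frame of opening below -0.0043 m and horizontal distance between insert and opening below 0.003 m and angle between insert's own z axis and vertical below 0.03 rad), for 0.2 s.
2. the dish stands centred over the insert's window, the insert still home (all of step 1 and horizontal distance between dish and insert below 0.008 m and z of dish in the frame of opening between -0.003 and 0.0015 m and angle between dish's own z axis and vertical below 0.05 rad), for 0.2 s.
At the end, for the whole second after the job is handed in: The insert lies in the opening, within 3 mm of its centre, level within 0.03 rad, its underside at least 4.3 mm below the stage surface; the dish stands upright on it, its centre within 8 mm of the insert's centre; both at rest (all of step 2 and linear speed of each of insert, dish below 0.01 m/s); the robot touches nothing.
It fails at once if the insert is lifted (10 mm above the stage) or tipped up (0.35 rad) (z of insert in the frame of opening above 0.01 m or angle between insert's own z axis and vertical above 0.35 rad).
It fails at once if the dish is lifted (8 mm above the stage) or tipped (0.35 rad) (z of dish in the frame of opening above 0.008 m or angle between dish's own z axis and vertical above 0.35 rad).
It fails at once if the oil bottle or the lens cap is moved by more than 15 mm (distance of any of oil_bottle, lens_cap from where it was at the start of the episode above 0.015 m).
It also fails if it takes over 58 s, if anything falls off the work surface, if the arm or the gripper's body presses on something with over 40 N, if the wrist force passes 120 N, or if a joint passes its speed limit or range.

## Working session

There is one attempt and no reset: what is moved stays moved. The work goes in short steps, each a Python script; the robot and the scene stay as the last script left them, time stands still between calls to the robot, and variables do not carry over. Pictures are saved under pics/ and viewed, at most 10 in all, crops included, and the job is handed in when it is done.

```bash
mkdir -p pics
python3 - <<'E'
from cell import manip
import cv2,numpy as np
for n in("scene","side","wrist"):
    i=manip.get_image(n);cv2.imwrite(f"pics/{n}0.png",i)
    c=manip.camera_info(n);print(n,np.round(c["mtx"],1).tolist(),np.round(c["T"],3).tolist())
o=manip.observe();print(o["time_s"],o["eef_rot"],o["finger_gap"])
E
```

```text
scene [[455.1, 0.0, 318.0], [0.0, 455.1, 238.4], [0.0, 0.0, 1.0]] [[0.998, -0.033, 0.053, 0.56], [-0.061, -0.72, 0.692, -0.447], [0.016, -0.693, -0.72, 0.655], [0.0, 0.0, 0.0, 1.0]]
side [[542.6, 0.0, 323.3], [0.0, 542.6, 242.3], [0.0, 0.0, 1.0]] [[1.0, 0.007, -0.001, 0.595], [0.006, -0.803, 0.596, -0.397], [0.003, -0.596, -0.803, 0.733], [0.0, 0.0, 0.0, 1.0]]
wrist [[388.2, 0.0, 323.7], [0.0, 388.2, 243.2], [0.0, 0.0, 1.0]] [[0.289, 0.913, 0.288, 0.107], [0.957, -0.276, -0.087, 0.62], [0.001, 0.301, -0.954, 0.373], [0.0, 0.0, 0.0, 1.0]]
0.15 [ 1.46340874e-01  9.89234058e-01 -5.63446368e-04 -1.00797171e-04] 0.08546870998771683
```

View pics/scene0.png

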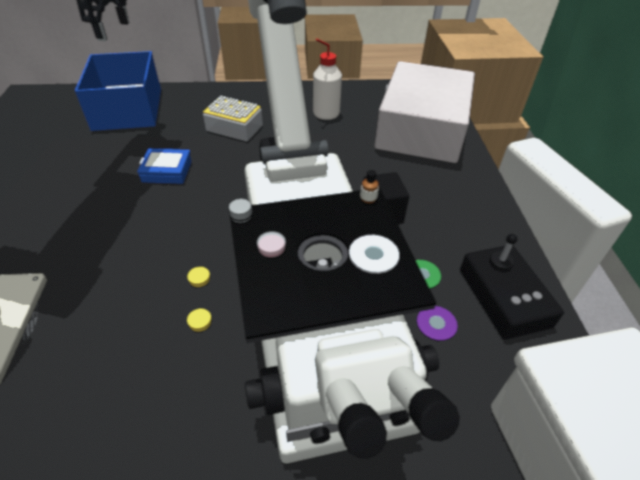

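View pics/wrist0.png

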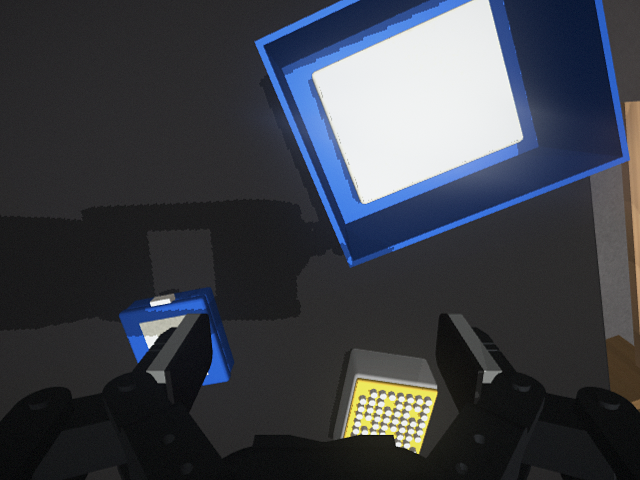

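The scene view shows three insert shapes: silvery at (374,254) on the stage, and green (427,273) and purple (437,323) on the bench. The silvery one matches the description. There are also three dish shapes: clear and pink at (271,244) on the stage, and two yellow ones at (199,276) and (199,320) on the bench. The pink one is the dish meant. The opening is at (322,254), the cap at (240,210) and the bottle at (370,187). The wrist view shows only the blue bin and clutter. I'll confirm in an enlarged crop of the side view.

Run:
```python
import cv2
i=cv2.imread("pics/side0.png");cv2.imwrite("pics/sidec.png",cv2.resize(i[120:360,140:460],None,fx=2.5,fy=2.5,interpolation=cv2.INTER_CUBIC))
```

```text
(no output)
```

View pics/sidec.png

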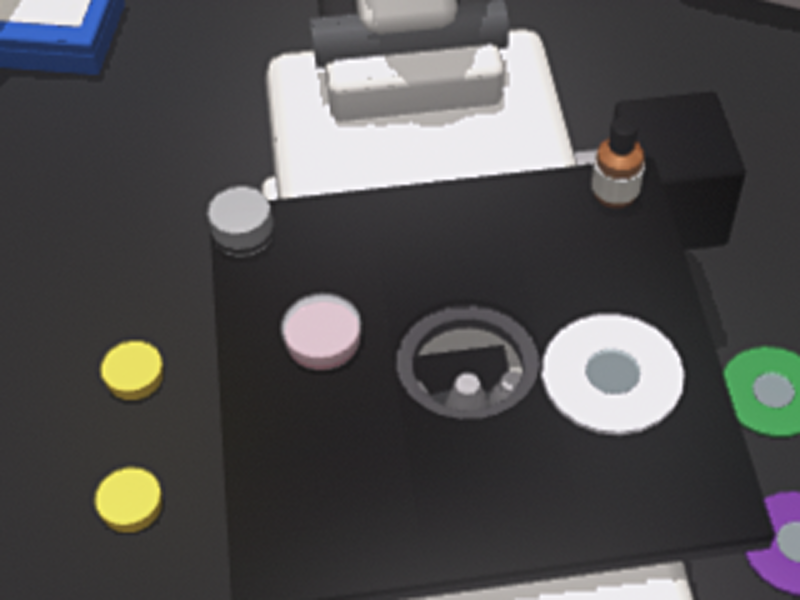

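The crop confirms it: silvery insert with a grey glass window at crop (613,373), opening at (468,361), clear pink dish at (321,331).

```bash
cat > h.py <<'E'
import cv2,numpy as np
from cell import manip
def cast(px,c,z):
    px=np.asarray(px,float).reshape(-1,2);K=c["mtx"];T=c["T"]
    d=np.c_[(px-[K[0,2],K[1,2]])/[K[0,0],K[1,1]],np.ones(len(px))]@T[:3,:3].T
    return T[:3,3]+d*((z-T[2,3])/d[:,2:])
def project(p,c):
    q=np.linalg.inv(c["T"])@np.r_[p,1];u=c["mtx"]@q[:3];return u[:2]/u[2]
def circ(mask,c,z,near=None,minA=60):
    """blobs -> list of (centre xy, diameter) on plane z, outer contours"""
    out=[]
    for k in cv2.findContours(mask.astype(np.uint8),cv2.RETR_EXTERNAL,cv2.CHAIN_APPROX_NONE)[0]:
        if cv2.contourArea(k)<minA: continue
        w=cast(cv2.convexHull(k),c,z)[:,:2]*1000
        # least-squares circle
        w=cast(k,c,z)[:,:2]*1000
        s=np.linalg.lstsq(np.c_[2*w,np.ones(len(w))],(w**2).sum(1),rcond=None)[0]
        r=np.sqrt(s[2]+s[0]**2+s[1]**2);res=np.abs(np.hypot(*(w-s[:2]).T)-r).mean()
        if near is None or np.hypot(*(s[:2]-near))<150: out.append([round(float(v),1) for v in(s[0],s[1],2*r,res)])
    return out
def masks(i):
    h=cv2.cvtColor(i,cv2.COLOR_BGR2HSV);b=i.astype(int)
    white=(i.min(2)>170)&(h[...,1]<25)
    pink=(b[...,2]-b[...,1]>12)&(h[...,2]>130)&((h[...,0]>150)|(h[...,0]<8))&(h[...,1]<110)
    return white,pink,h[...,2]
E
python3 - <<'E'
from h import *
for n in("side","scene"):
    i=cv2.imread(f"pics/{n}0.png");c=manip.camera_info(n);w,p,v=masks(i)
    S=slice(120,360),slice(140,480)
    print(n,"insert",circ(w,c,.195,[600,0]),"dish",circ(p,c,.202,[500,0]))
    for t in(36,44,52): print(t,"ring",[q for q in circ(v>t,c,.19,[600,0]) if 40<q[2]<130])
    if n=="side":
        px=np.array([[212,205],[590,165],[775,538],[240,240],[619,195],[468,361]])/2.5+[140,120]
        print(np.round(cast(px,c,.19)*1000)); print(v[264,290:362:2], v[230,320:380:6])
E
```

```text
side insert [[667.3, -35.6, 65.7, 0.3], [481.4, 66.8, 32.1, 2.7], [569.7, 131.9, 126.6, 18.4]] dish [[527.8, -17.6, 33.7, 0.5]]
36 ring []
44 ring []
52 ring []
[[ 464.   71.  190.]
 [ 664.  101.  190.]
 [ 735. -121.  190.]
 [ 481.   47.  190.]
 [ 679.   80.  190.]
 [ 599.  -27.  190.]]
[ 41  40  40  40  54  93  93  86  38  38  39  39  39  40  40  41  40  40
  41  42  43  42  42  44  43  44  58 120 122  64  95  95  94  72 248 238] [47 45 45 45 46 47 45 45 45 46]
scene insert [[668.3, -35.5, 65.5, 0.4], [528.0, -8.6, 33.9, 0.4], [480.2, 67.9, 25.9, 0.5], [567.6, 129.4, 123.0, 17.6]] dish [[528.7, -19.7, 31.9, 0.5]]
36 ring []
44 ring []
52 ring [[636.4, -28.5, 101.8, 15.2], [527.7, -6.7, 46.3, 1.6]]
```

```bash
cat >> h.py <<'E'
def quat(dx,dy):  # tool down, tool x along (dx,dy)
    a=np.arctan2(dy,dx); # tool x=(2x^2-1,2xy) -> half angle
    return [float(np.cos(a/2)),float(np.sin(a/2)),0.,0.]
Q=quat(-69,8.5)
def snap(n,f):
    c=manip.camera_info(n);i=manip.get_image(n);cv2.imwrite(f"pics/{f}.png",i);return i,c
E
python3 - <<'E'
from h import *
print(manip.inverse_kinematics([.52,-.02,.33],Q))
o=manip.observe()
manip.move_ptp([.12,.40,.45],o["eef_rot"])
manip.gripper_close(20)
manip.move_ptp([.42,-.02,.42],Q)
manip.move_ptp([.52,-.02,.33],Q)
manip.wait(.2)
i,c=snap("wrist","w1");w,p,v=masks(i)
print("insert",circ(w,c,.195,[600,0]),"dish",circ(p,c,.202,[500,0]))
o=manip.observe();print(o["time_s"],o["tool_pos"],o["joints"],o["finger_gap"])
E
```

```text
[-6.13122912e-02  1.61040629e-01  1.75542799e+00 -4.44089210e-16
  1.22512404e+00 -1.50953774e+00]
insert [[688.1, -40.3, 18.1, 2.2], [529.7, -13.8, 35.8, 0.2], [484.1, 56.3, 31.2, 0.2], [556.4, 132.3, 129.2, 18.7]] dish [[525.7, -13.7, 34.4, 0.2]]
4.8 [ 0.51983202 -0.01998485  0.33169222] [-6.12933424e-02  1.57875844e-01  1.75532065e+00 -1.77567471e-05
  1.22568112e+00 -1.50952427e+00] 0.0001731791339811264
```

View pics/w1.png

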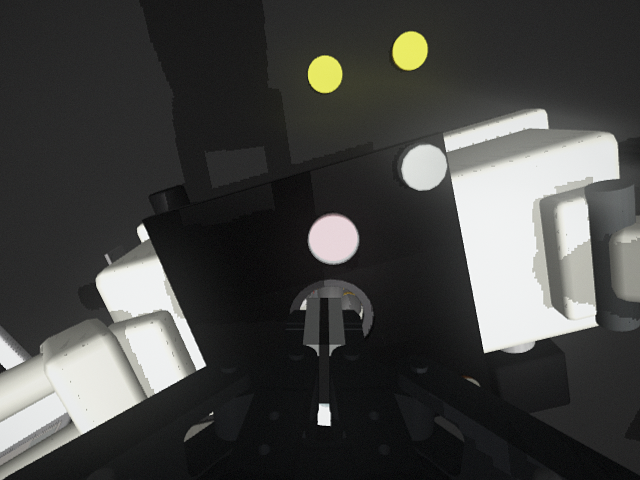

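The wrist camera looks back toward the base. Dish at (333,239), opening at (331,315) behind the fingers, cap at (423,167), yellow dishes on the bench. I'll shift the tool outward so all three are in view.

Run:
```python
from h import *
manip.move_ptp([.66,-.03,.33],Q)
manip.wait(.2)
i,c=snap("wrist","w2");w,p,v=masks(i)
print("insert",circ(w,c,.195,[600,0]),"dish",circ(p,c,.202,[500,0]))
for t in(50,60,70,80): print(t,"ring",[q for q in circ(v>t,c,.19,[600,0]) if 20<q[2]<130])
print(project([.599,-.027,.19],c))
o=manip.observe();print(o["time_s"],o["tool_pos"])
```

```text
insert [[667.2, -33.7, 65.3, 0.2], [597.0, -22.9, 10.2, 0.2], [593.4, 126.1, 115.7, 12.8], [527.0, -13.7, 35.0, 0.6]] dish [[529.3, -14.0, 34.2, 0.3]]
50 ring [[741.2, -44.4, 36.2, 5.9], [742.0, -19.8, 42.7, 5.8], [717.2, 41.6, 31.8, 3.1], [681.8, 88.3, 31.1, 2.7], [668.5, -34.0, 68.2, 0.2], [589.1, -9.5, 77.3, 7.4], [526.6, -13.5, 38.7, 0.8]]
60 ring [[741.0, -44.4, 35.8, 6.0], [742.0, -21.2, 41.3, 6.1], [717.1, 41.5, 31.7, 3.1], [681.6, 88.3, 30.7, 2.6], [668.5, -34.1, 68.1, 0.2], [598.4, -22.6, 66.7, 0.7], [564.1, -0.5, 27.0, 3.4], [526.6, -13.6, 38.4, 0.7]]
70 ring [[741.1, -44.3, 35.5, 5.2], [742.0, -21.5, 41.0, 5.9], [717.3, 41.4, 31.5, 3.0], [681.7, 88.3, 30.6, 2.6], [668.6, -34.0, 67.9, 0.2], [600.2, -26.4, 38.3, 3.5], [599.1, -20.4, 57.0, 4.1], [526.5, -13.6, 38.2, 0.7]]
80 ring [[717.2, 41.4, 31.3, 3.0], [681.8, 88.4, 30.3, 2.6], [668.6, -34.1, 67.8, 0.2], [600.3, -24.5, 33.2, 4.9], [598.5, -21.7, 59.6, 3.3], [526.4, -13.7, 38.1, 0.7]]
[317.13086661 145.48301003]
5.6667 [ 0.6592066  -0.02993728  0.33077652]
```

View pics/w2.png

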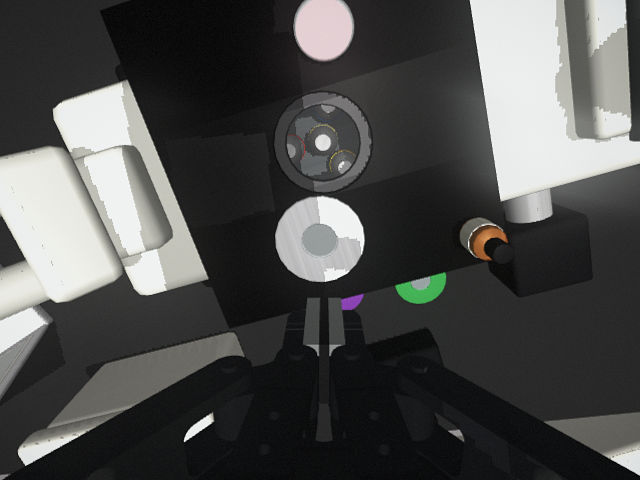

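Silvery insert at (320,239), opening at (323,141), dish at (323,28), bottle at (485,240). The insert measures 68.1 mm across, which matches. Next I'll fit the opening's rim, then push most of the way.

```bash
cat >> h.py <<'E'
def ringfit(i,c,ctr,z=.19,r0=33,r1=38.5,R=35.25):
    """radial strongest outward drop in brightness around predicted centre (m), robust circle"""
    g=cv2.GaussianBlur(cv2.cvtColor(i,cv2.COLOR_BGR2GRAY),(0,0),1).astype(np.float32);pts=[]
    rr=np.arange(r0-1,r1+1,.25)/1000
    for a in np.arange(0,2*np.pi,.05):
        P=np.array([project([ctr[0]+r*np.cos(a),ctr[1]+r*np.sin(a),z],c) for r in rr],np.float32)
        s=cv2.remap(g,P[:,:1],P[:,1:],cv2.INTER_LINEAR)[:,0];d=s[4:]-s[:-4];k=d.argmin()
        if d[k]<-4: pts.append([ctr[0]+rr[k+2]*np.cos(a),ctr[1]+rr[k+2]*np.sin(a)])
    w=np.array(pts)*1000
    for _ in range(5):
        s=np.linalg.lstsq(np.c_[2*w,np.ones(len(w))],(w**2).sum(1),rcond=None)[0]
        r=np.sqrt(s[2]+s[0]**2+s[1]**2);e=np.abs(np.hypot(*(w-s[:2]).T)-r);n=len(w)
        w=w[e<max(.8,2*np.median(e))]
    return np.round(s[:2],2),round(2*r,2),n,len(w),e.mean().round(2)
E
python3 - <<'E'
from h import *
i=cv2.imread("pics/w2.png");c=manip.camera_info("wrist")
ct=cast([323,141.5],c,.19)[0];print(ct)
for k in range(3):
    f=ringfit(i,c,ct[:2],r0=31,r1=39);print(f);ct=np.r_[f[0]/1000,.19]
f=ringfit(i,c,[.6685,-.034],z=.195,r0=30,r1=38);print(f)
f=ringfit(i,c,[.5293,-.014],z=.202,r0=15,r1=24);print(f)
E
```

```text
[ 0.59696931 -0.0225481   0.19      ]
(array([598.32, -23.34]), np.float64(67.95), 124, 124, np.float64(0.15))
(array([598.35, -23.34]), np.float64(68.01), 123, 123, np.float64(0.14))
(array([598.34, -23.35]), np.float64(67.95), 125, 125, np.float64(0.16))
(array([667.42, -33.9 ]), np.float64(66.79), 126, 126, np.float64(0.13))
(array([528.28, -13.83]), np.float64(36.85), 83, 83, np.float64(0.11))
```

Run:
```python
from h import *
O=np.array([.5983,-.0234]);I=np.array([.6678,-.034]);u=(I-O)/np.hypot(*(I-O));q=quat(*-u)
s=I+u*.052
manip.move_ptp([*s,.25],q)
print(manip.move_linear([*s,.1925],rate=.05,max_force=6),manip.observe()["tool_pos"])
print(manip.move_linear([*(O+u*(.045+.018)),.1925],rate=.03))
o=manip.observe();print(o["time_s"],o["tool_pos"],o["contact_force"])
i,c=snap("wrist","w3")
G=O+u*.018
print(circ(cv2.cvtColor(i,cv2.COLOR_BGR2GRAY)>70,c,.195,[600,0]))
f=ringfit(i,c,G,z=.195,r0=30,r1=38);print(G,f,project([*O,.19],c))
```

```text
False [ 0.71947451 -0.04184298  0.19295461]
False
9.575 [ 0.66065136 -0.03293837  0.19249054] [-0.04331428 -0.07957459  0.18858644]
[[697.9, 96.9, 11.1, 1.2], [662.9, -31.4, 17.8, 2.5], [662.3, -35.4, 17.5, 2.6], [681.3, 83.6, 27.9, 3.4], [639.1, -144.1, 71.4, 10.7], [602.2, 7.8, 11.4, 1.1], [610.1, -23.3, 73.2, 3.2]]
[ 0.61609423 -0.02611394] (array([616.6 , -26.44]), np.float64(66.2), 126, 126, np.float64(0.1)) [323.77650275 160.18327407]
```

View pics/w3.png

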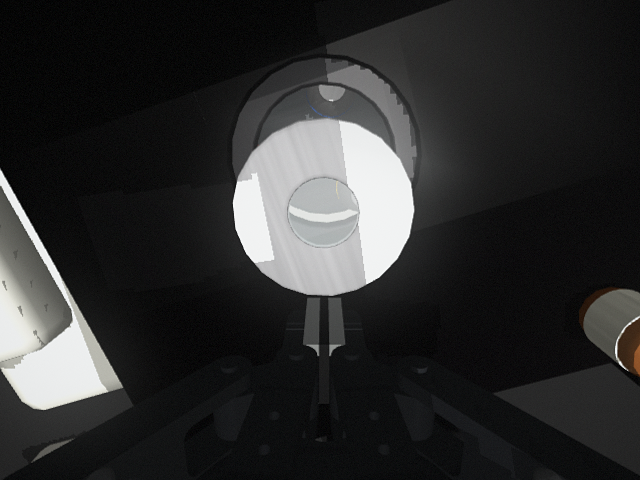

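The insert is at (323,207), part way over the opening, whose rim spans about x = 231..420 with its top at row 56. I'll fit the visible arc to get the remaining offset.

Run:
```python
from h import *
i=cv2.imread("pics/w3.png");c=manip.camera_info("wrist")
g=cv2.GaussianBlur(cv2.cvtColor(i,cv2.COLOR_BGR2GRAY),(0,0),1).astype(np.float32)
ct=np.array([598.3,-23.4]);rr=np.arange(32,40,.1)
for k in range(3):
    w=[]
    for a in np.deg2rad(np.arange(95,255,2)):
        P=np.array([project([*(ct+r*np.array([np.cos(a),np.sin(a)]))/1000,.19],c) for r in rr],np.float32)
        s=cv2.remap(g,P[:,:1],P[:,1:],cv2.INTER_LINEAR)[:,0];d=s[8:]-s[:-8];j=d.argmin()
        if d[j]<-4:w.append(ct+rr[j+4]*np.array([np.cos(a),np.sin(a)]))
    w=np.array(w)
    for _ in range(4):
        s=np.linalg.lstsq(np.c_[2*w,np.ones(len(w))],(w**2).sum(1),rcond=None)[0]
        r=np.sqrt(s[2]+s[0]**2+s[1]**2);e=np.abs(np.hypot(*(w-s[:2]).T)-r);w=w[e<max(.4,2.5*np.median(e))]
    ct=s[:2];print(ct,2*r,len(w),e.mean())
```

```text
[597.34451369 -23.49839151] 66.4037937369198 61 0.08643649396243872
[597.35257291 -23.46072013] 66.40825239364665 67 0.10273792480605459
[597.36591483 -23.46541632] 66.42273278524593 68 0.10545949796167603
```

Run:
```python
from h import *
O=np.array([.5975,-.02345]);I=np.array([.6166,-.0264]);u=(I-O)/np.hypot(*(I-O))
print(manip.move_linear([*(O+u*(.045-.003)),.1925],rate=.01))
o=manip.observe();print(o["time_s"],o["tool_pos"],o["contact_force"])
i,c=snap("wrist","w4")
for z in(.195,.1895): print(ringfit(i,c,O,z=z,r0=29,r1=38))
```

```text
False
11.95 [ 0.63904739 -0.02985965  0.19249333] [-0.3988125  -0.00213247 -0.48115843]
(array([597.5 , -23.89]), np.float64(63.69), 126, 126, np.float64(0.12))
(array([598.88, -24.11]), np.float64(66.21), 126, 126, np.float64(0.12))
```

View pics/w4.png

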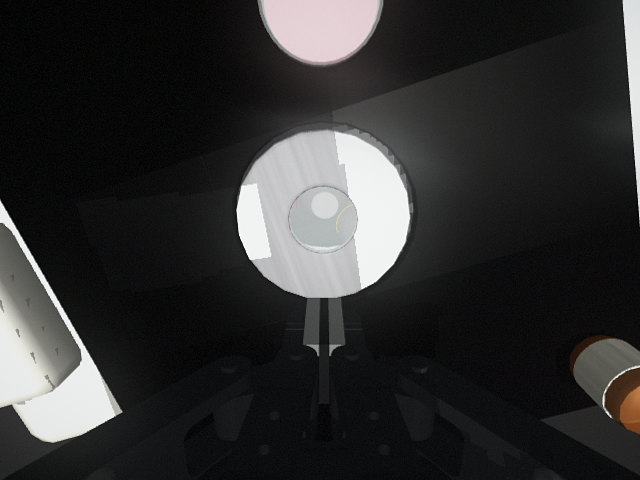

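The insert is flush inside the rim at (323,213). Its apparent size fits the lower height (0.1895), so it has dropped in. Now the dish.

Run:
```python
from h import *
I=np.array([.5987,-.024]);D=np.array([.5283,-.0139]);v=(I-D)/np.hypot(*(I-D));q=quat(*-v)
p=manip.observe()["tool_pos"]
manip.move_linear([p[0],p[1],.26],rate=.12)
s=D-v*.040
manip.move_linear([*s,.26],ori=q,rate=.12)
i,c=snap("wrist","w5a")
manip.move_linear([*s,.194],rate=.06,max_force=6)
print(manip.observe()["tool_pos"])
manip.move_linear([*(I-v*(.030+.012)),.194],rate=.025)
o=manip.observe();print(o["time_s"],o["tool_pos"],o["contact_force"])
i,c=snap("wrist","w5");print(o["tool_pos"][:2]+v*.03)
print(ringfit(i,c,o["tool_pos"][:2]+v*.03,z=.2015,r0=15,r1=22),circ(masks(i)[1],c,.2015))
```

```text
[ 0.48900661 -0.00824515  0.19436397]
18.35 [ 0.55711299 -0.01802671  0.19404288] [-0.53273864 -0.46142985 -1.13422609]
[ 0.58680894 -0.02228707]
(array([585.06, -21.83]), np.float64(40.85), 18, 18, np.float64(0.15)) [[595.9, -23.5, 6.4, 0.5]]
```

View pics/w5.png

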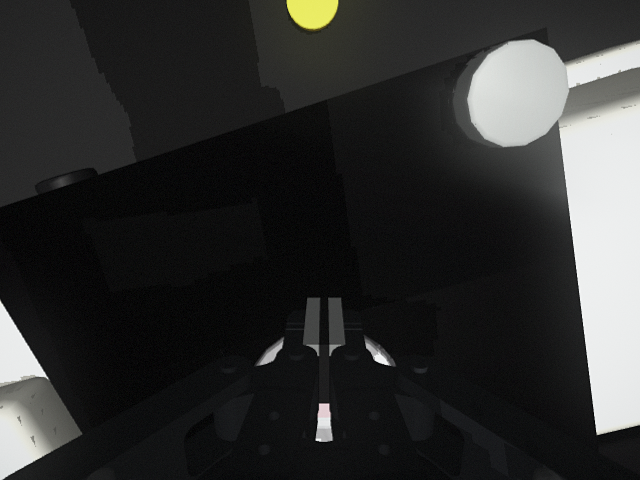

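The fingers hide the dish here, but the cap at (517,93) hasn't moved. I'll finish the push, back off and look from above.

Run:
```python
from h import *
I=np.array([.5987,-.024]);D=np.array([.5283,-.0139]);v=(I-D)/np.hypot(*(I-D));q=quat(*-v)
manip.move_linear([*(I-v*.031),.194],rate=.015)
manip.move_linear([*(I-v*.045),.194],rate=.05)
manip.move_linear([*(I-v*.045),.27],rate=.12)
manip.move_linear([.66,-.03,.33],ori=Q,rate=.15)
manip.wait(.3)
i,c=snap("wrist","w6");w,p,_=masks(i)
print(manip.observe()["time_s"])
print("insert",ringfit(i,c,[.5987,-.024],z=.1895,r0=29,r1=38))
for z in(.2015,): print("dish",ringfit(i,c,[.5987,-.024],z=z,r0=15,r1=24),circ(p,c,z))
```

```text
21.8167
insert (array([599.33, -23.87]), np.float64(66.67), 126, 126, np.float64(0.13))
dish (array([598.05, -23.06]), np.float64(39.41), 39, 39, np.float64(0.13)) [[597.8, -23.9, 33.6, 0.2]]
```

View pics/w6.png

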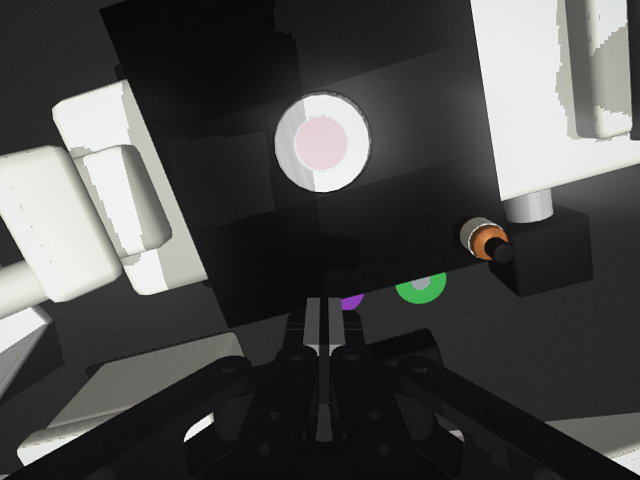

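The dish (321,143) stands centred, within about 1.5 mm, on the seated insert (323,142). The bottle hasn't moved and the arm is clear, so I'm handing the job in.

```bash
python3 -c "
from cell import manip
print(manip.sign_off())"
```

```text
the job is handed in; nothing more can be done
None
```

I handed the job in at about 22 s: by the last wrist picture the insert is home in the opening, the dish is about 1.5 mm off the insert's centre, and the bottle and lens cap looked undisturbed; no verdict came back.

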